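# Bring the tablets to the window of the tin and hold its sprung shutter half open

### The arm

A 7-joint arm with a two-finger parallel gripper is mounted at the origin on the work surface. World frame = base frame: x ahead of the robot, y to its left, z up, the work surface at z = 0. Lengths are in m, angles in rad, forces in N, time in s.
With the tool pointing down it reaches from about 0.4 to 0.85 m from the base axis. Payload 4.5 kg.
Tool frame: the origin (TCP) lies midway between the tips of the shut fingers; the grasp point (between the pads) lies 19 mm behind it; x points along the fingers, z is the direction in which the jaws open and shut, and the axes are right-handed (so a half turn about x gives the same grasp; the last joint's range is limited). The gripper opens to 88 mm and grips with 3 to 60 N. Pads are 18 mm wide; open, the fingers measure 123 mm over their backs; the gripper's body (75 mm by 187 mm) begins 45 mm behind the grasp point.
Start: joints at [-1.181, 0.689, -0.195, 1.565, 0.157, 0.902, -0.215], TCP at [0.218, 0.586, 0.239] pointing down, gripper open.
Joint ranges: [-3.01, 3.01], [-0.46, 2.08], [-1.47, 1.51], [0.13, 2.56], [-1, 4.14], [0.04, 2.09], [-2.66, 2.66]. Speed limits (rad/s): [2.57, 2.57, 3.14, 3.14, 3.14, 3.14, 3.14].

### API

Orientations are given as a unit quaternion [x, y, z, w].
In Python, from plant import move_to, movel, movej, set_gripper, hold, solve_ik, camera, MotionError, job_done, current_time, current_joint_positions, current_dq, current_joint_efforts, current_position, current_orientation, current_force, current_ft_torque, current_opening gives the robot as it stands. Calls block until the motion is done:
- move_to(position, orientation): joint-space move of the TCP to a pose.
- movel(position, ori=None, speed=0.15, contact_N=None): straight line of the TCP; ori=None keeps the orientation; speed is the mean speed in m/s. With contact_N (N) it stops when the force on the tool has changed by that much, and returns True; else False.
- movej(angles): joint-space move.
- set_gripper(opening, f_grip=None): finger opening in m; f_grip is the grip in N (None keeps the last); returns when the fingers have stopped.
- hold(seconds).
- solve_ik(position, orientation): joint angles nearest the present ones, or None.
- camera(name): name is "scene" or "top" or "wrist"; returns a dict with "frame" (400x640x3 uint8, red, green, blue), "depth" (400x640 float32, m along the optical axis (not along the pixel's ray), 0 where there is no reading), "intrinsics" (3x3 intrinsics, pixels), "R" (3x3) and "t" (3): a world point X has camera coordinates R X + t; the wrist camera has in their place "mount" (4x4, takes a point from camera to tool coordinates, whose origin is the TCP and whose axes are the tool frame's). Camera axes: x right, y down, z forward; pixel columns grow to the right and rows downward; lengths in m; the calibration is good to about 2 mm. A picture is of the moment at which its call begins: read the wrist's pose just before it.
A pose or a line that the arm cannot do raises MotionError and nothing moves.
- job_done(): hands the job in, once; it reports no verdict.
Readings, each from a call of its own:
- current_time(): time.
- current_joint_positions(): joint angles.
- current_dq(): joint speeds.
- current_joint_efforts(): joint torques, N m.
- current_position(): TCP position.
- current_orientation(): TCP orientation.
- current_force(): force on the tool from outside, world axes, zero at the start.
- current_ft_torque(): the same for the moment, N m.
- current_opening(): finger opening in m.
Only numpy, scipy, OpenCV 4.12 (cv2) and the standard library are available. Lean on these libraries where they do the work, as an engineer would, in place of code of your own. Each camera call takes 0.05 s, during which the arm holds its last target.

### The job

Lift the green tablet tin clear of its wooden cradle and, with the shutter kept shut, tip its window end down to about 30 degrees for a second so that the tablets inside run to that end; then bring it level and set it gently back, flat in its cradle, the same way round. Then slide the sprung shutter by its orange tab to half of its travel, not opening it much beyond that on the way, and finish while still holding it there against its spring, so that the tablets can be taken out. Leave the other things on the shelf where they are.

Things in the scene. Friction and masses are not known exactly. Their poses are not given: they have to be found in the camera images.
- cradle: wooden cradle screwed to the shelf (shelf top 60 mm up). Origin: centre of its underside; x: long axis, towards the taller far stop; z up. Board 196 x 84 x 10 mm; the tin stands on it, origin over origin, axes parallel, 3 mm of play all round. Above the board: far stop (+x) 26 mm, near lip 8 mm, four corner lips 10 mm beside the tin at x = 43 to 73 mm either way; sides free between
- tin: green tablet tin with aluminium top, 150 (x) x 56 (y) x 42 (z) mm, about 0.4 kg, loose in the cradle. Origin: centre of its underside; x: long axis, from the window end (-x, at first nearer the robot) to the other end; z up. The window, 36 x 44 mm, is in the top at x = -70 to -34 mm, under the shutter. Walls and floor 3 mm
- tin_mid (a point): where to grip the tin: half-way up (21 mm above its underside), 12 mm towards +x from its middle, at its centre of mass, between two black rubber pads on the long sides (56 mm across in y). Same axes as the tin
- window_end (a point): centre of the tin's window end face (x = -75 mm), half-way up: the end to tip down
- tablet_a: large white tablet inside the tin, 22 mm diameter, 9 mm thick, in one of two lanes along the tin (y = 13 mm and -13 mm, parted by a low rib); origin at the centre of its underside. Out of sight while the shutter is shut, at first at the far (+x) end; it slides on the tin's floor when that is tipped beyond about 17 degrees
- tablet_b: the second tablet, like the first, in the other lane
- shutter (a joint): opening of the shutter in m: 0 shut, 0.018 half, 0.036 fully open (it slides towards the tin's +x, away from the window end). A spring pushes it shut with about 2 N when shut, 4 N at half, 6 N fully open; let go, it springs shut. Pushing it also pushes the tin up to 6 mm along, against the far stop
- tab (a point): middle of the shutter's upright orange tab, 10 (x) x 26 (y) x 22 (z) mm; the flat white shutter plate lies 11 mm below this point. When shut it is at x = -38, y = 0, z = 56 mm in the tin, with the tin's axes. Guide rails beside the shutter, 22 to 26 mm either side of the middle in y, stand 2 mm above the plate
- lamp: ceramic lamp base with a rocker switch and a bare bulb, 110 mm across, 210 mm tall, loose on the shelf; origin at the centre of its underside; to be left alone
- cup: blue plastic cup with a steel spoon standing in it, 72 mm across, 150 mm tall with the spoon, loose on the shelf; origin at the centre of its underside; to be left alone
- katoris: two small steel bowls, stacked, 84 mm across, 52 mm tall, loose on the shelf; origin at the centre of its underside; to be left alone
- bottle: grey plastic pill bottle, 44 mm across, 78 mm tall, loose on the shelf; origin at the centre of its underside; to be left alone
- tumbler: steel tumbler, 68 mm across, 100 mm tall, loose on the shelf; origin at the centre of its underside; to be left alone
- clip: purple hair clip, 74 x 35 mm, 42 mm tall, loose on the shelf; origin at the centre of its underside; to be left alone
- clock: red bedside clock, 45 x 85 mm, 85 mm tall, loose on the shelf; origin at the centre of its underside; to be left alone
- matchbox: yellow matchbox, 36 x 53 x 14 mm, loose on the shelf; origin at the centre of its underside; to be left alone

How it is judged:
By the outcome, as a careful person would: the job done as asked, in the order asked, and still so for the second after the job is handed in, while the arm keeps its last pose, push and grip.
It also fails if it takes over 59 s, if anything falls off the work surface, if the arm or the gripper's body presses on something with over 40 N, if the wrist force passes 120 N, or if a joint passes its speed limit or range.

## Working session

There is one attempt and no reset: what is moved stays moved. The work goes in short steps, each a Python script; the robot and the scene stay as the last script left them, time stands still between calls to the robot, and variables do not carry over. Pictures are saved under pics/ and viewed, and the job is handed in when it is done.

```bash
ls; mkdir -p pics
python3 - <<'E'
from plant import *
import cv2,numpy as np
print(current_time(),current_position(),current_orientation(),current_opening(),current_force())
for n in["scene","top"]:
    c=camera(n); cv2.imwrite(f"pics/{n}0.png",c["frame"][:,:,::-1]); np.savez(f"{n}0.npz",**c)
    print(n,c["intrinsics"],c["R"],c["t"],(c["depth"]>0).mean())
E
```

```text
pics
0.0 [0.21752565 0.58525904 0.23792035] [-0.40406653  0.58106246  0.40326714  0.58006231] 0.08817551385617982 [ 0.26815332 -0.07564514 -0.7017114 ]
scene [[382.93261309   0.         318.14311107]
 [  0.         382.93261309 195.53450058]
 [  0.           0.           1.        ]] [[-0.40679602  0.91351637 -0.00219801]
 [ 0.75257874  0.33376341 -0.56765062]
 [-0.51782452 -0.23257219 -0.82326663]] [ 0.23999557 -0.36006868  1.51931341] 0.995765625
top [[376.76799981   0.         318.71146395]
 [  0.         376.76799981 197.41495701]
 [  0.           0.           1.        ]] [[ 0.01147602 -0.99985283  0.01275204]
 [-0.98891872 -0.0132364  -0.14786672]
 [ 0.14801375 -0.01091381 -0.98892508]] [-0.01290754  0.58128087  1.04200597] 0.99597265625
```

View pics/scene0.png

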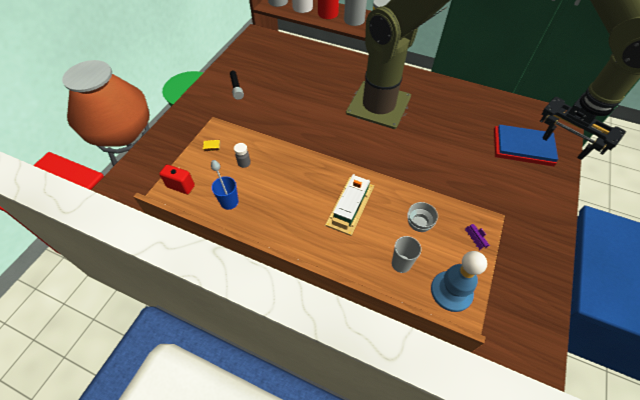

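View pics/top0.png

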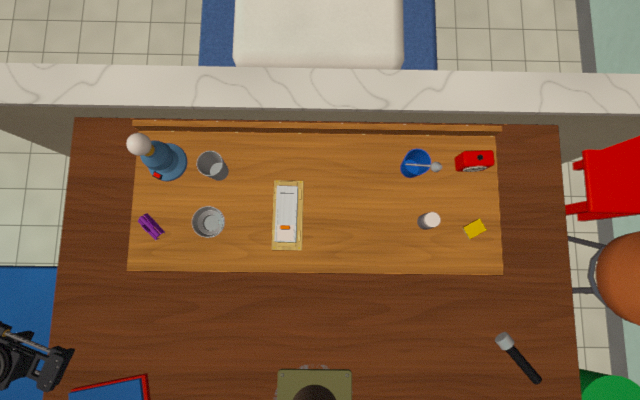

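The top view shows the cradle with the tin at about (288,215), with the orange tab at (285,228). The katoris at (208,222) are the nearest neighbour. Next I'll measure from the depth and colour data.

```bash
cat > h.py <<'E'
import numpy as np,cv2
def cloud(c):
    d=c["depth"];K=c["intrinsics"];v,u=np.mgrid[:d.shape[0],:d.shape[1]]
    P=np.stack([(u-K[0,2])/K[0,0]*d,(v-K[1,2])/K[1,1]*d,d],-1)
    return P
def world(c): return (cloud(c)-c["t"])@c["R"]
def hsv(c): return cv2.cvtColor(np.ascontiguousarray(c["frame"]),cv2.COLOR_RGB2HSV)
E
python3 - <<'E'
from h import *
for n in["top","scene"]:
    c=np.load(n+"0.npz");W=world(c);H=hsv(c)
    roi=(W[...,0]>.3)&(W[...,0]<.62)&(abs(W[...,1]-.08)<.09)&(W[...,2]>.03)
    print(n,"shelf z",np.median(W[...,2][(W[...,0]>.4)&(W[...,0]<.55)&(W[...,1]<-.05)&(W[...,1]>-.2)]))
    t=roi&(W[...,2]>.105)&(W[...,2]<.122)
    p=W[t];print(t.sum(),p.mean(0),p.min(0),p.max(0))
    r=cv2.minAreaRect((p[:,:2]*1000).astype(np.float32));print(r)
    o=roi&(H[...,0]>5)&(H[...,0]<16)&(H[...,1]>200)&(H[...,2]>170)&(W[...,2]>.12);print("tab",o.sum(),W[o].mean(0),W[o].min(0),W[o].max(0))
    b=roi&(W[...,2]>.065)&(W[...,2]<.095);q=W[b];r=cv2.minAreaRect((q[:,:2]*1000).astype(np.float32));print("board",r)
    img=c["frame"][:,:,::-1]
    ys,xs=np.where(t); cr=img[ys.min()-20:ys.max()+20,xs.min()-25:xs.max()+25]
    cv2.imwrite(f"pics/crop_{n}.png",cv2.resize(cr,None,fx=5,fy=5,interpolation=0))
E
```

```text
top shelf z 0.059871240879425226
1126 [0.52772953 0.08315029 0.11295392] [0.45272299 0.05425057 0.10572565] [0.60235916 0.11239537 0.1211556 ]
((527.5470581054688, 83.30313873291016), (56.17519760131836, 150.42343139648438), 89.10494995117188)
tab 6 [0.48888293 0.08402913 0.13822414] [0.48579591 0.07418851 0.13564278] [0.49118848 0.08967585 0.14278513]
board ((498.69158935546875, 80.00035858154297), (162.6080780029297, 243.44570922851562), 87.05206298828125)
scene shelf z 0.06193936669391938
783 [0.53710148 0.08388852 0.11406113] [0.45174486 0.05393999 0.10503087] [0.60530604 0.11229275 0.12198213]
((528.537841796875, 82.67507934570312), (56.82646560668945, 153.0858917236328), 88.96554565429688)
tab 14 [0.49217543 0.08386378 0.13760779] [0.48810273 0.07301533 0.13553418] [0.49498721 0.09306294 0.14032543]
board ((499.32647705078125, 79.28166961669922), (241.36129760742188, 177.2498016357422), 0.09765836596488953)
```

```bash
cat >> h.py <<'E'
from scipy.spatial.transform import Rotation as Rn
def Q(yaw,tilt=0,jaw='y'):
    # tool down; jaw axis along tin y (or x); tilt about tin y, + = window end (-x) down
    if jaw=='y': M=np.array([[0,0,-1],[1,0,0],[0,-1,0]]).T  # rows: x,y,z axes of the tool -> columns
    M=np.array([[0,0,-1],[1,0,0],[0,-1,0]],float).T
    if jaw=='x': M=np.array([[0,0,-1],[0,1,0],[1,0,0]],float).T
    if jaw=='-y': M=np.array([[0,0,-1],[-1,0,0],[0,1,0]],float).T
    if jaw=='-x': M=np.array([[0,0,-1],[0,-1,0],[-1,0,0]],float).T
    return (Rn.from_euler('z',yaw)*Rn.from_euler('y',-tilt)*Rn.from_matrix(M)).as_quat()
def wristT(c,pos,quat):
    T=np.eye(4);T[:3,:3]=Rn.from_quat(quat).as_matrix();T[:3,3]=pos
    return T@c["mount"]
E
python3 - <<'E'
from h import *
from plant import *
c=np.load("top0.npz");W=world(c)
roi=(W[...,0]>.44)&(W[...,0]<.62)&(abs(W[...,1]-.083)<.04)&(W[...,2]>.105)&(W[...,2]<.122)
p=W[roi][:,:2];w,V=np.linalg.eigh(np.cov(p.T));print("yaw",np.degrees(np.arctan(V[1,1]/V[0,1])))
print(camera("wrist")["mount"])
for j in['y','-y','x','-x']:
    for t in (0,.5236):
      for z in(.072,.17,.3):
        s=solve_ik([.5395,.083,z],Q(0,t,j));print(j,t,z,None if s is None else np.round(s,2))
E
```

```text
yaw -0.8028393162709194
[[ 6.97488407e-04 -2.75513380e-01  9.61296984e-01 -1.45304297e-01]
 [ 5.32270655e-04 -9.61296979e-01 -2.75513765e-01  7.17616995e-02]
 [ 9.99999615e-01  7.03837832e-04 -5.23845811e-04  1.07738698e-03]
 [ 0.00000000e+00  0.00000000e+00  0.00000000e+00  1.00000000e+00]]
y 0 0.072 [-0.41  0.87  0.29  1.94 -0.59  0.41 -1.24]
y 0 0.17 [-0.49  0.73  0.43  1.89 -0.5   0.63 -1.32]
y 0 0.3 [-0.57  0.56  0.57  1.75 -0.36  0.93 -1.43]
y 0.5236 0.072 [ 0.03  0.96 -0.62  2.39  2.34  0.9   2.11]
y 0.5236 0.17 [-0.21  0.65 -0.2   2.36  2.47  0.47  1.93]
y 0.5236 0.3 [-0.64  0.39  0.44  2.23 -0.57  0.05 -1.28]
-y 0 0.072 [-0.05  0.86 -0.31  1.92  0.56  0.45  0.79]
-y 0 0.17 [-0.02  0.7  -0.36  1.87  0.39  0.64  0.95]
-y 0 0.3 [-0.03  0.52 -0.33  1.72  0.2   0.93  1.13]
-y 0.5236 0.072 [ 0.33  1.24 -1.26  2.38  2.04  1.38 -0.58]
-y 0.5236 0.17 [ 0.36  0.95 -1.25  2.34  1.84  1.13 -0.5 ]
-y 0.5236 0.3 [-0.49  0.37  0.21  2.23  0.96  0.09  0.32]
x 0 0.072 [-0.23  0.85 -0.01  1.93  0.01  0.36 -0.25]
x 0 0.17 [-0.25  0.68  0.03  1.88 -0.03  0.58 -0.21]
x 0 0.3 [-0.3   0.51  0.1   1.74 -0.06  0.9  -0.17]
x 0.5236 0.072 [ 0.33  1.24 -1.26  2.38  2.04  1.38 -2.15]
x 0.5236 0.17 [ 0.36  0.95 -1.25  2.34  1.84  1.13 -2.07]
x 0.5236 0.3 [-0.58  0.38  0.34  2.23  0.38  0.05 -0.66]
-x 0 0.072 [ 0.15  0.93 -0.68  1.91  0.96  0.66  2.  ]
-x 0 0.17 [ 0.21  0.79 -0.78  1.86  0.75  0.82  2.18]
-x 0 0.3 [ 0.24  0.61 -0.81  1.71  0.5   1.05  2.4 ]
-x 0.5236 0.072 [-0.06  0.93 -0.45  2.4   2.46  0.82  0.39]
-x 0.5236 0.17 [-0.14  0.66 -0.31  2.36  2.34  0.51  0.49]
-x 0.5236 0.3 [-0.16  0.37 -0.24  2.21  1.31  0.28  1.55]
```

Run:
```python
from h import *
from plant import *
yaw=np.radians(-.8)
movel([.2175,.585,.42],speed=.3)
move_to([.50,.084,.36],Q(yaw,0,'-y'))
hold(.3)
p,q=current_position(),current_orientation();c=camera("wrist")
print(current_time(),p,current_joint_positions())
cv2.imwrite("pics/w1.png",c["frame"][:,:,::-1])
np.savez("w1.npz",p=p,q=q,**c)
T=wristT(c,p,q);W=cloud(c)@T[:3,:3].T+T[:3,3]
roi=(W[...,0]>.4)&(W[...,0]<.65)&(abs(W[...,1]-.083)<.06)
t=roi&(W[...,2]>.108)&(W[...,2]<.118);P=W[t]
print(P.mean(0),cv2.minAreaRect((P[:,:2]*1000).astype(np.float32)),P.min(0),P.max(0))
t=roi&(W[...,2]>.130);P=W[t]
print("tab",P.mean(0),P.min(0),P.max(0))
t=roi&(W[...,2]>.066)&(W[...,2]<.073);P=W[t]
print("board",P.mean(0),P.min(0),P.max(0),cv2.minAreaRect((P[:,:2]*1000).astype(np.float32)))
```

```text
3.3333 [0.50001456 0.08441887 0.36002668] [-0.18322895  0.38816672 -0.11092282  1.73863213  0.04919812  1.01742338
  1.24545699]
[0.52465861 0.08429323 0.11234374] ((527.365966796875, 84.22984313964844), (56.022708892822266, 150.2344512939453), 89.23262023925781) [0.45197102 0.05527266 0.10843506] [0.60229719 0.11304753 0.11797527]
tab [0.47870016 0.08214352 0.43196792] [0.42867333 0.023005   0.13002227] [0.51141429 0.14299738 0.50532044]
board [0.50329827 0.08056556 0.06930397] [0.43030417 0.04016867 0.06623604] [0.6258453  0.12531054 0.07297926] ((528.0335693359375, 82.71406555175781), (84.07381439208984, 195.01625061035156), 89.57768249511719)
```

View pics/w1.png

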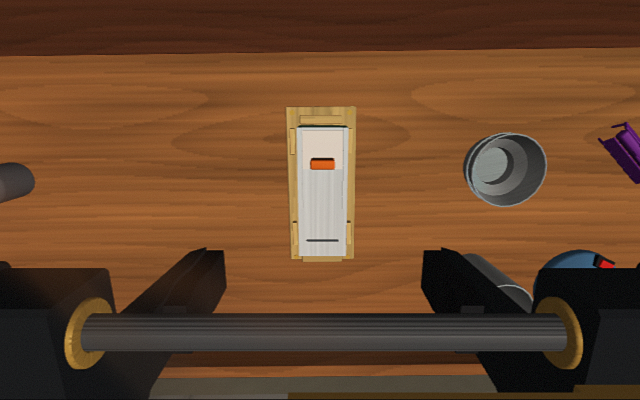

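The wrist view shows the tin with its orange tab at (322,163), lying straight in the cradle. The depth footprint is 56 x 150 mm, as it should be. Tin centre is about (0.5275, 0.0838) with yaw about -0.8°. I'll grasp it now.

```bash
cat >> h.py <<'E'
TX,TY,YAW=.5275,.0838,np.radians(-.75)
def tin(x,y,z):  # tin frame -> world, tin in the cradle
    return np.array([TX+np.cos(YAW)*x-np.sin(YAW)*y,TY+np.sin(YAW)*x+np.cos(YAW)*y,.07+z])
E
python3 - <<'E'
from h import *
from plant import *
g=tin(.012,0,.004)
move_to(g+[0,0,.12],Q(YAW,0,'-y'))
print(movel(g,speed=.12,contact_N=6)); print(current_position()-g,current_force())
set_gripper(.04,12); print(current_opening(),current_force())
p=current_position();q=current_orientation();c=camera("wrist");cv2.imwrite("pics/w2.png",c["frame"][:,:,::-1])
set_gripper(.04,45); print(current_opening(),current_force(),current_time(),current_position()-g)
E
```

```text
False
[5.87244705e-04 9.73687051e-05 7.38938822e-04] [-0.3812134  -0.01630826  0.05921017]
0.05606030800825262 [-0.30987562 -0.42728304  2.47283253]
0.055591820303557714 [-1.00031954 -1.71448316  3.41838761] 6.05 [ 6.41654590e-05 -2.40801306e-04  1.66167776e-04]
```

View pics/w2.png

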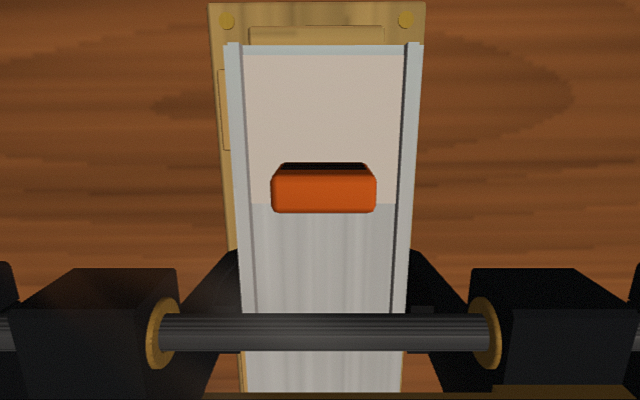

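The grip is on: opening 55.6 mm and small forces. In the wrist view the tin spans columns 228–423 over a board at 210–425, so it sits about 1.5 mm to +y in its cradle, as the first measurement also showed. I'll allow for that when setting it back. Now lifting.

Run:
```python
from h import *
from plant import *
p0=current_position();q0=current_orientation();np.savez("grip.npz",p=p0,q=q0)
movel(p0+[0,0,.03],speed=.05); print(current_force(),current_opening())
movel(p0+[0,0,.19],speed=.2)
def ext(tilt,x,z):
    a=Q(YAW,tilt,'-y'); g=np.array([x,p0[1],z]); return g+Rn.from_quat(a).apply([.019,0,0]),a
for x in(.54,.58,.62,.66):
  for z in(.25,.29,.33):
    for t in (15,30):
      P,a=ext(np.radians(t),x,z);s=solve_ik(P,a);print(x,z,t,None if s is None else np.round(s,2))
print(np.round(current_joint_positions(),2),current_force(),current_time(),current_position())
c=camera("scene");cv2.imwrite("pics/s3.png",c["frame"][60:300,220:520,::-1].repeat(2,0).repeat(2,1))
```

```text
[ 0.18798748  0.17866918 -4.26966576] 0.05575938139048047
0.54 0.25 15 [-0.29  0.52  0.02  2.05  0.2   0.33  1.1 ]
0.54 0.25 30 [-0.    0.54 -0.5   2.26  1.83  0.46 -0.56]
0.54 0.29 15 [-0.27  0.45 -0.01  2.    0.19  0.44  1.12]
0.54 0.29 30 [ 0.43  0.68 -1.25  2.2   1.53  0.92 -0.22]
0.54 0.33 15 [-0.25  0.4  -0.04  1.94  0.17  0.56  1.14]
0.54 0.33 30 [-0.55  0.36  0.31  2.18  0.37  0.12  0.91]
0.58 0.25 15 [-0.26  0.56 -0.    1.94  0.19  0.39  1.13]
0.58 0.25 30 [ 0.41  0.83 -1.25  2.14  1.63  1.   -0.22]
0.58 0.29 15 [-0.24  0.5  -0.03  1.89  0.17  0.5   1.15]
0.58 0.29 30 [-0.47  0.48  0.25  2.14  0.72  0.04  0.57]
0.58 0.33 15 [-0.23  0.45 -0.04  1.84  0.16  0.61  1.17]
0.58 0.33 30 [-0.46  0.41  0.22  2.08  0.34  0.17  0.96]
0.62 0.25 15 [-0.23  0.61 -0.02  1.83  0.18  0.46  1.17]
0.62 0.25 30 [-0.02  0.6  -0.41  2.05  1.57  0.38 -0.21]
0.62 0.29 15 [-0.22  0.55 -0.04  1.78  0.16  0.56  1.18]
0.62 0.29 30 [-0.42  0.52  0.21  2.03  0.3   0.1   1.01]
0.62 0.33 15 [-0.21  0.51 -0.05  1.73  0.15  0.66  1.2 ]
0.62 0.33 30 [-0.38  0.45  0.16  1.98  0.31  0.22  1.01]
0.66 0.25 15 [-0.2   0.66 -0.04  1.71  0.17  0.53  1.2 ]
0.66 0.25 30 [-0.38  0.63  0.2   1.96  0.27  0.05  1.04]
0.66 0.29 15 [-0.2   0.61 -0.05  1.66  0.15  0.62  1.21]
0.66 0.29 30 [-0.35  0.56  0.15  1.92  0.28  0.16  1.05]
0.66 0.33 15 [-0.19  0.56 -0.06  1.61  0.14  0.72  1.23]
0.66 0.33 30 [-0.33  0.5   0.11  1.87  0.28  0.28  1.06]
[-0.17  0.55 -0.1   1.78  0.07  0.82  1.25] [-0.34575323  0.58318679 -4.62907922] 7.75 [0.5385749  0.08316413 0.26305968]
```

View pics/s3.png

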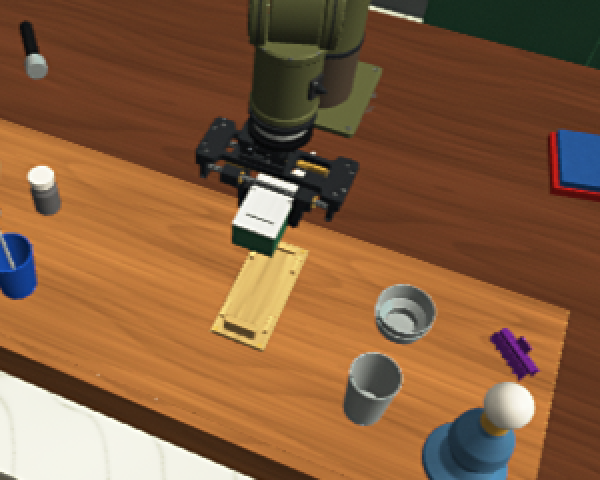

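The tin is held clear of the empty cradle, which shows at about (262,295) in this picture. Now the tipping.

Run:
```python
from h import *
from plant import *
g=np.load("grip.npz");p0=g["p"]
# cradle from the scene view, while empty
for n in("scene",):
    c=camera(n);W=world(c)
    m=(abs(W[...,0]-.5275)<.12)&(abs(W[...,1]-.083)<.06)&(W[...,2]>.0665)&(W[...,2]<.078)
    m=cv2.morphologyEx(m.astype(np.uint8),cv2.MORPH_OPEN,np.ones((3,3)))>0
    P=W[m];print(n,cv2.minAreaRect((P[:,:2]*1000).astype(np.float32)),m.sum())
def go(tilt,x,z,T):
    a=Q(YAW,np.radians(tilt),'-y');P=np.array([x,p0[1],z])+Rn.from_quat(a).apply([.019,0,0])
    d=np.linalg.norm(P-current_position());movel(P,a,speed=d/T)
    print(tilt,current_time(),current_opening(),np.round(current_joint_positions(),2),current_force())
go(0,.62,.33,1.2)
go(15,.64,.33,1.2)
go(30.5,.66,.33,1.5)
c=camera("scene");cv2.imwrite("pics/s4.png",c["frame"][60:300,220:520,::-1].repeat(2,0).repeat(2,1));np.savez("s4.npz",**c)
print(np.degrees(np.arcsin(Rn.from_quat(current_orientation()).as_matrix()[0,0])))
hold(1.4)
```

```text
scene ((530.66064453125, 81.2591781616211), (84.00516510009766, 195.67764282226562), 89.70307159423828) 1097
0 9.1833 0.05541158169073338 [-0.15  0.61 -0.1   1.47  0.06  1.06  1.29] [ 1.33269497 -0.25614217 -3.77902154]
15 10.5083 0.055455115211967394 [-0.2   0.54 -0.05  1.67  0.15  0.69  1.22] [ 0.04583531 -0.53136466 -3.88579814]
30.5 12.1667 0.05568241855300779 [-0.34  0.5   0.12  1.88  0.28  0.26  1.06] [ 0.99321959  0.30380456 -4.93965985]
30.504756780242772
```

View pics/s4.png

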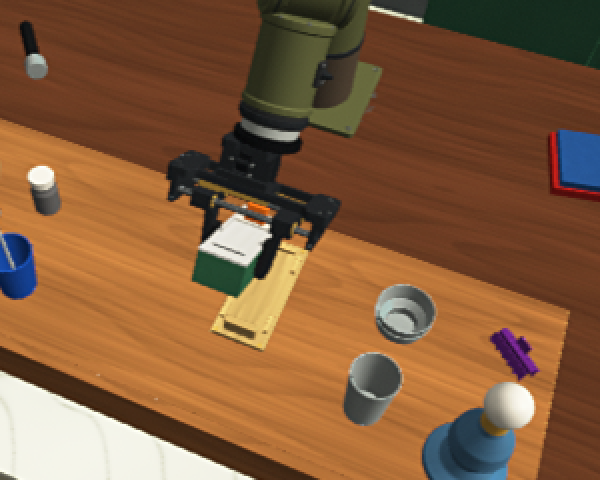

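Run:
```python
from h import *
from plant import *
c=np.load("s4.npz");W=world(c);H=hsv(c)
m=(abs(W[...,0]-.68)<.1)&(abs(W[...,1]-.083)<.026)&(W[...,2]>.25)&(H[...,1]<60)&(H[...,2]>170)
P=W[m];print(m.sum(),P.min(0),P.max(0))
A=np.c_[P[:,:2],np.ones(len(P))];s=np.linalg.lstsq(A,P[:,2],rcond=None)[0];r=P[:,2]-A@s
k=abs(r)<.006;s=np.linalg.lstsq(A[k],P[k,2],rcond=None)[0];print(k.sum(),np.degrees(np.arctan(s[:2])))
o=(H[...,0]>5)&(H[...,0]<16)&(H[...,1]>200)&(W[...,2]>.2)&(abs(W[...,1]-.083)<.05)&(W[...,0]>.4);print("tab",W[o].mean(0))
print(current_force(),current_time())
```

```text
485 [0.58050343 0.05712255 0.31295575] [0.70721555 0.10899997 0.48000571]
153 [27.80893352  2.15249039]
tab [0.60190732 0.0849075  0.34079332]
[-1.82767481e-03 -3.30498564e-01 -4.41176071e+00] 13.6167
```

The tilt fit gives 28–30°, and the tab is within a few mm of where a rigid grip predicts, so nothing slipped. Next: level, then set back with the offset toward the cradle's centre.

Run:
```python
from h import *
from plant import *
g=np.load("grip.npz");p0=g["p"]
yw=np.radians(-.45)
def go(tilt,x,z,T,y=p0[1],yaw=YAW):
    a=Q(yaw,np.radians(tilt),'-y');P=np.array([x,y,z])+Rn.from_quat(a).apply([.019,0,0])
    d=np.linalg.norm(P-current_position());movel(P,a,speed=d/T)
    print(tilt,current_time(),current_opening(),current_force())
go(15,.64,.33,1.3)
go(0,.62,.33,1.2)
tgt=p0+[.001,-.0010,0]; np.savez("tgt.npz",p=tgt)
go(0,tgt[0],tgt[2]+.019+.05,1.8,tgt[1],yw)
hold(.3)
p,q=current_position(),current_orientation();c=camera("wrist");cv2.imwrite("pics/w5.png",c["frame"][:,:,::-1])
T=wristT(c,p,q);W=cloud(c)@T[:3,:3].T+T[:3,3]
m=(abs(W[...,0]-.5275)<.1)&(abs(W[...,1]-.083)<.022)&(abs(W[...,2]-.163)<.02)&(W[...,0]<.52)
P=W[m];H=hsv(c)[m];P=P[H[:,1]<60]
A=np.c_[P[:,:2],np.ones(len(P))];s=np.linalg.lstsq(A,P[:,2],rcond=None)[0];r=P[:,2]-A@s;k=abs(r)<.002
s=np.linalg.lstsq(A[k],P[k,2],rcond=None)[0];print(k.sum(),"slopes deg",np.degrees(np.arctan(s[:2])),P[k].mean(0))
print(p-tgt)
```

```text
15 15.0667 0.05562209935659081 [ 0.16566851  0.15980119 -4.12140111]
0 16.425 0.05568734677924252 [-0.40192307  0.74299289 -3.50169233]
0 18.375 0.05558780577393134 [-0.15331585  0.78773436 -3.70457168]
25029 slopes deg [-3.41206984 -0.18834448] [0.48299553 0.08275587 0.16354098]
[ 1.29063246e-04 -7.44144654e-07  5.01442771e-02]
```

View pics/w5.png

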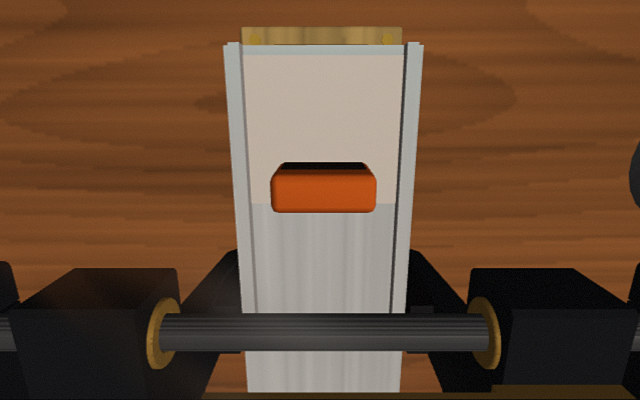

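The tin's image is pixel-identical to the one at grasp (edges 226/423, tab 271–376), so the tin is level in the grip. The board centre at column 322 now lines up with the tin. Lowering.

Run:
```python
from h import *
from plant import *
t=np.load("tgt.npz")["p"]
f0=current_force()
print(movel(t+[0,0,.012],speed=.06,contact_N=4),current_force()-f0,current_position()-t)
print(movel(t+[0,0,-.0015],speed=.012,contact_N=2.5),current_force()-f0,current_position()-t,current_time())
```

```text
False [-0.35976843  0.14773875  0.49267248] [1.54373364e-04 6.65188976e-05 1.20193378e-02]
True [-0.05780745  0.130339   10.36955867] [-6.63557433e-05 -1.48958664e-05 -1.17581405e-05] 20.425
```

Contact came at exactly the original height. I'll release with a partial opening, back away and check.

Run:
```python
from h import *
from plant import *
set_gripper(.0555,5); set_gripper(.085,10); print(current_force(),current_opening())
p=current_position(); movel(p+[0,0,.12],speed=.15)
move_to([.50,.084,.36],Q(YAW,0,'-y')); hold(.3)
p,q=current_position(),current_orientation();c=camera("wrist");np.savez("w6.npz",p=p,q=q,**c)
cv2.imwrite("pics/w6.png",cv2.resize(c["frame"][90:280,240:400,::-1],None,fx=3,fy=3))
T=wristT(c,p,q);W=cloud(c)@T[:3,:3].T+T[:3,3]
roi=(W[...,0]>.4)&(W[...,0]<.65)&(abs(W[...,1]-.083)<.06)
for a,b in((.108,.118),(.066,.073),(.13,.145)):
    P=W[roi&(W[...,2]>a)&(W[...,2]<b)];print(P.mean(0),cv2.minAreaRect((P[:,:2]*1000).astype(np.float32)),P.min(0),P.max(0))
print(current_time())
for j in("x","-x"):
  for z in (.119,.22): s=solve_ik([.49,.083,z],Q(YAW,0,j));print(j,z,None if s is None else np.round(s,2))
```

```text
[1.01816513 0.5804361  0.22698203] 0.08541978111731933
[0.52557259 0.08392058 0.11231852] ((528.167724609375, 83.86189270019531), (56.08008575439453, 150.2118377685547), 89.59139251708984) [0.45289388 0.05552997 0.10815042] [0.60336509 0.11229516 0.11794922]
[0.5028663  0.08086146 0.06921068] ((528.2276611328125, 82.681640625), (84.15601348876953, 195.5072784423828), 89.66336059570312) [0.43024643 0.04021854 0.06614513] [0.62574257 0.12500475 0.07288988]
[0.48969567 0.0838958  0.13559593] ((490.03631591796875, 83.67218017578125), (25.0660457611084, 10.336297988891602), 89.39978790283203) [0.48478102 0.07112073 0.13010516] [0.49532245 0.09623989 0.13819084]
23.2583
x 0.119 [-0.34  0.73  0.14  2.06 -0.26  0.36 -0.01]
x 0.22 [-0.4   0.56  0.22  1.98 -0.2   0.62 -0.06]
-x 0.119 [-0.05  0.74 -0.34  2.05  0.55  0.44  2.32]
-x 0.22 [ 0.04  0.58 -0.48  1.96  0.4   0.7   2.45]
```

View pics/w6.png

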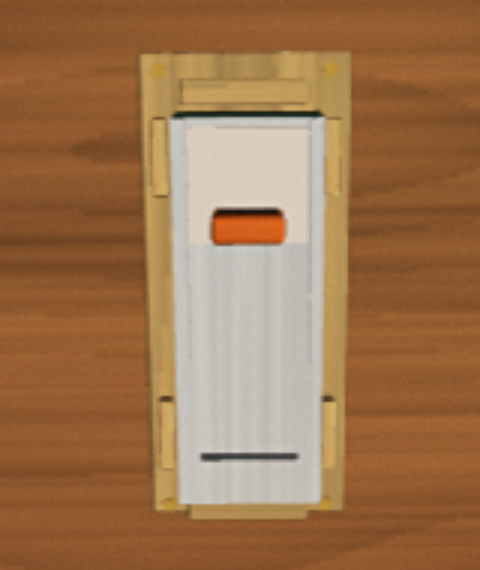

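The tin is back flat: its top is at z 0.1123, as before, centre (0.5282, 0.0839) within 1 mm of the cradle's, and the shutter is shut. The tab is at (248,227) in the crop, or x 0.490 in the world. I'll grip the tab with the jaws along x, straddling it between the rails.

Run:
```python
from h import *
from plant import *
yw=np.radians(-.45);a=Q(yw,0,'x')
set_gripper(.04,10)
P=np.array([.4900,.0838,.118])
move_to(P+[0,0,.08],a); hold(.2); f0=current_force();print(f0)
print(movel(P,speed=.06,contact_N=3),current_position()-P,current_force())
set_gripper(.005,8); print(current_opening(),current_force()-f0,current_position()-P)
set_gripper(.005,25); print(current_opening(),current_force()-f0,current_time())
c=camera("wrist");cv2.imwrite("pics/w7.png",c["frame"][:,:,::-1])
c=camera("top");cv2.imwrite("pics/t7.png",cv2.resize(c["frame"][150:270,220:360,::-1],None,fx=5,fy=5));
```

```text
[ 0.35021023 -0.10831082 -0.39682733]
False [2.43588455e-04 4.01271800e-05 3.16223516e-04] [ 0.16612767 -0.37270416  0.52040046]
0.010144367508460608 [0.46257663 0.08251516 0.84949788] [2.93114306e-04 1.83900644e-06 9.18023098e-05]
0.009775426020617041 [ 1.38689016 -0.29399412  1.16121097] 27.675
```

View pics/w7.png

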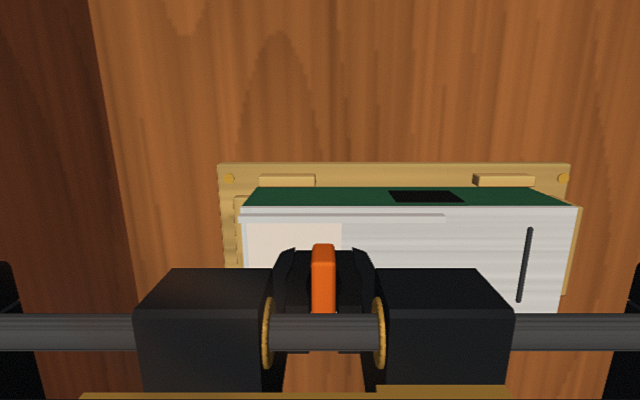

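View pics/t7.png

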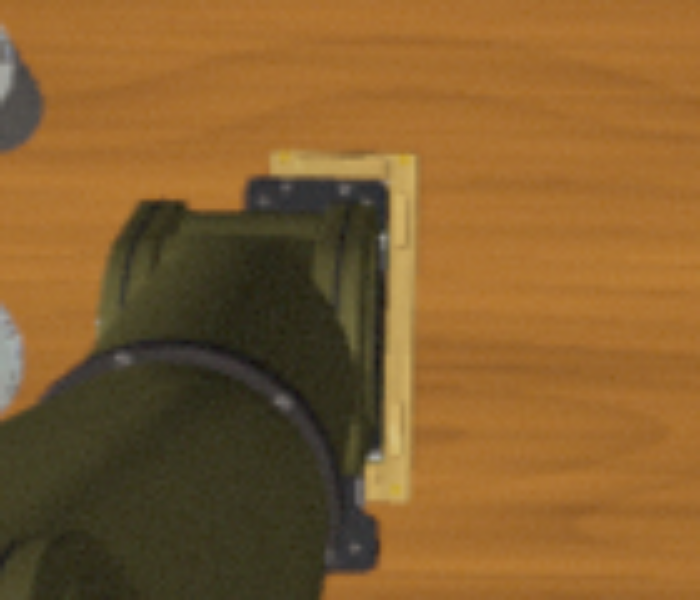

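The wrist view shows the tab gripped at columns 311–335 and the tin's end edges at about 240 and 578. The dark groove is at about (525,265). The opening is the shift of the tin (groove and ends) in this tool-fixed view, so I'll take a baseline and then push in stages.

```bash
cat >> h.py <<'E'
def meas(camera,current_position,current_orientation,tag=None):
    p,q=current_position(),current_orientation();c=camera("wrist")
    T=wristT(c,p,q);W=cloud(c)@T[:3,:3].T+T[:3,3];H=hsv(c);u=np.arange(640)[None].repeat(400,0);v=np.arange(400)[:,None].repeat(640,1)
    top=(abs(W[...,2]-.113)<.006)&(v<320)
    # groove: dark pixels on the top
    gm=top&(H[...,2]<90)&(u>380)&(v>222)&(W[...,0]>.55)&(W[...,0]<.60)
    gx=np.median(W[gm][:,0]) if gm.sum() else np.nan
    # ends, rows 213..235 on the tin's top edge
    e=top&(v>206)&(v<228)&(H[...,1]<60)
    xs=W[e][:,0]
    # green side / pad: black pad centre
    pm=(v>185)&(v<206)&(H[...,2]<45)&(W[...,2]>.075)&(W[...,2]<.112)&(W[...,0]>.5)&(W[...,0]<.58)
    px=W[pm][:,0]
    bm=(abs(W[...,2]-.07)<.004)&(v<186)&(W[...,1]<.05)&(H[...,0]>16)&(H[...,0]<28)
    bx=W[bm][:,0]
    if tag: cv2.imwrite(f"pics/{tag}.png",c["frame"][:,:,::-1])
    r=dict(tcp=p[0],groove=gx,n=gm.sum(),e0=np.percentile(xs,.3),e1=np.percentile(xs,99.7),pad=(np.percentile(px,1)+np.percentile(px,99))/2 if len(px) else np.nan)
    if len(bx): r["b"]=(bx.min(),bx.max())
    return r
E
python3 - <<'E'
from h import *
from plant import *
f=lambda t=None:meas(camera,current_position,current_orientation,t)
print(f(),current_force())
yw=np.radians(-.45);p=current_position()
np.savez("tab0.npz",p=p)
d=np.array([np.cos(yw),np.sin(yw),0])
for s in(.006,.012):
    movel(p+d*s,speed=.02);hold(.2);print(s,f(f"w8_{int(s*1000)}"),current_force(),current_opening(),current_time())
E
```

```text
{'tcp': np.float64(0.49030031555012105), 'groove': np.float64(0.5822518833821873), 'n': np.int64(383), 'e0': np.float64(0.4535672305729869), 'e1': np.float64(0.602389344474088), 'pad': np.float64(0.5398355542331077)} [1.15887787 0.77388211 1.1098161 ]
0.006 {'tcp': np.float64(0.4958672583528249), 'groove': np.float64(0.5821422246990418), 'n': np.int64(366), 'e0': np.float64(0.45356088203751965), 'e1': np.float64(0.6025110037076256), 'pad': np.float64(0.5398069402134166)} [-1.80250919  0.77843943  4.69120706] 0.009634901605017848 28.5417
0.012 {'tcp': np.float64(0.502172415130094), 'groove': np.float64(0.5822419933743517), 'n': np.int64(301), 'e0': np.float64(0.4535206112385157), 'e1': np.float64(0.6025882328282732), 'pad': np.float64(0.5398172715077232)} [-3.57659788 -0.59624336  4.51045389] 0.009955822270472025 29.2417
```

View pics/w8_12.png

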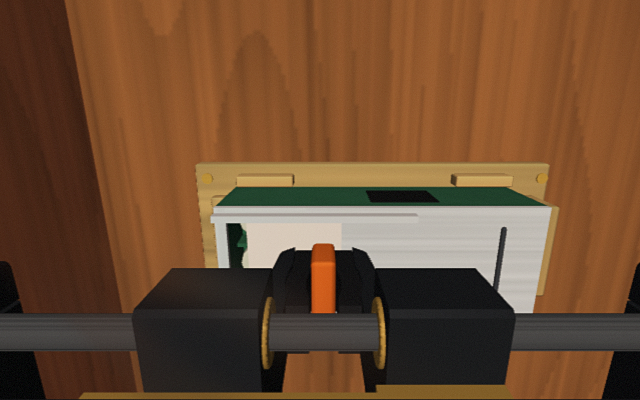

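The tin has not moved (groove steady at x 0.5822), and the window now shows a gap at columns 228–245. The shutter is about 12 mm open, so I'll carry on to 18 mm.

Run:
```python
from h import *
from plant import *
f=lambda t=None:meas(camera,current_position,current_orientation,t)
yw=np.radians(-.45);p=np.load("tab0.npz")["p"];d=np.array([np.cos(yw),np.sin(yw),0])
for s in(.0155,.018):
    movel(p+d*s,speed=.015);hold(.3);print(s,f(f"w9_{int(s*1000)}"),current_force(),current_opening(),current_time())
hold(1.5);m=f();print(m,"opening",m["tcp"]-.4903-(m["groove"]-.5822),current_force(),current_time())
```

```text
0.0155 {'tcp': np.float64(0.5056709020016348), 'groove': np.float64(0.5822205091958224), 'n': np.int64(272), 'e0': np.float64(0.45363722892096114), 'e1': np.float64(0.6024828364048327), 'pad': np.float64(0.5399183300146115)} [-3.29811588  0.11918381  4.66129072] 0.00980998991962145 29.975
0.018 {'tcp': np.float64(0.5082030673948473), 'groove': np.float64(0.58231983569129), 'n': np.int64(244), 'e0': np.float64(0.4535469023331793), 'e1': np.float64(0.6024633566343288), 'pad': np.float64(0.5398964863246174)} [-3.73455138 -0.5713675   4.74774662] 0.009841430116099968 30.6417
{'tcp': np.float64(0.5082648928546194), 'groove': np.float64(0.5822824814659656), 'n': np.int64(245), 'e0': np.float64(0.45361036885076794), 'e1': np.float64(0.6025149575434), 'pad': np.float64(0.5398694806332569)} opening 0.01788241138865382 [-4.06333244  0.04310697  3.52434108] 32.1917
```

View pics/w9_18.png

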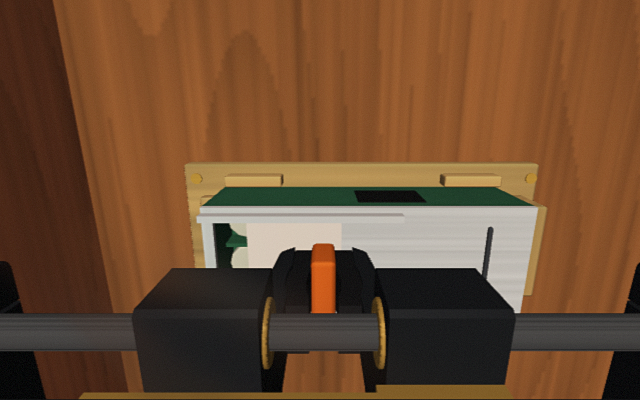

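Run:
```python
from h import *
from plant import *
c=camera("scene");a=np.load("scene0.npz")["frame"]
d=cv2.absdiff(a,c["frame"]).max(2);d[:, :]=cv2.medianBlur(d,5)
n,_,st,_=cv2.connectedComponentsWithStats((d>45).astype(np.uint8));print([s.tolist() for s in st[1:] if s[4]>15])
m=meas(camera,current_position,current_orientation);print("opening",m["tcp"]-.4903-(m["groove"]-.5822),current_force(),current_opening(),current_time())
job_done()
```

```text
[[369, 0, 21, 11, 138], [402, 0, 47, 52, 730], [632, 0, 8, 16, 65], [393, 19, 6, 7, 28], [381, 25, 13, 37, 259], [401, 27, 5, 8, 29], [355, 51, 13, 45, 375], [333, 86, 48, 118, 2662], [384, 87, 6, 4, 16], [541, 104, 44, 36, 788], [380, 115, 5, 7, 25], [578, 123, 48, 36, 839], [564, 126, 16, 9, 50]]
opening 0.017849336513059477 [-4.31218989 -0.2905672   3.88992544] 0.010069240556030005 32.2917
the job is handed in; nothing more can be done
```

The task is done and handed in at 32.3 s, with the gripper still holding the shutter at half travel.

- **Tipping:** I lifted the tin by its pads and tipped the window end down with the tool at 30.5° for about 1.4 s, then levelled it. A rough depth fit of the tin's top gave about 28°. The wrist view looked the same before and after, so I saw no slip in the grip.
- **Setting back:** The tin touched down at its original height, within about 0.1 mm. It sits flat, the same way round, about 1 mm from the cradle's centre. That touchdown pressed with about 6 N at most, and the shutter was still shut afterwards.
- **Shutter:** I gripped the orange tab and slid it in slow stages, never commanding more than 18 mm. The last measurement gave 17.85 mm open, with about 4 N along the slide, which matches half travel. The tin did not move while I pushed, so it isn't against the far stop. It was steady over a further 1.5 s hold.
- **Tablets:** Both white tablets show in the window.
- **Other things on the shelf:** Comparing the scene picture with the first one showed changes only where the arm or the tin was, so nothing else moved.

Two readings to note: the tool shows about 4 N of vertical load, which presses lightly down on the tin. A slope fit while the tin was held level read -3.4°. I put that down to the 3 mm step between the shutter plate and the tin's top, because the unchanged wrist view and the touchdown height both showed it level.

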